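# Set and lock the fourth foot of an inspection stand

## Task

One corner of the camera stand hangs free, because its adjustable foot does not reach the blue mat. Turn the black knob clockwise to screw that foot down until it just touches the mat and bears on it lightly, without jacking the stand up, and then run the brass lock nut below the knob down tight against the base plate so that the setting stays. Do not shove the stand about, leave the circuit board, jar, solder spool and screwdriver where they are, and take the hand away at the end.

Things in the scene. Friction and masses are not known exactly. Their poses are not given: they have to be found in the camera images.
- stand: Camera stand, loose, 8 to 12 kg: white base plate 220 x 220 x 18 mm, top 34 mm above the bench; column 25 mm thick, 284 mm high, at x 62, y 62 mm, clamp knob out to y 130; arm and head beyond, to +x. Origin: centre of the base at bench level; x away from the robot, y left, z up. Fixed feet at (x, y) (-88,88), (88,-88), (88,88) mm on the bench; adjustable foot at (-88,-88), over the mat.
- foot: Adjustable foot in one piece: rubber-soled pad 36 mm wide under the plate, steel spindle 16 mm, black knob on top. Right-hand thread in the plate, 4 mm a turn: clockwise from above screws it down. At the start its sole is 0.9 to 2.9 mm clear of the mat. Origin: centre of the sole's underside, z up. Soft sole: 1 to 1.5 rad of turn from first touch to 15 N. Stays where left.
- foot_knob (a point): Centre of the round ribbed knob, 32 mm wide, 26 mm high (13 mm above and below this point), nut top 16 mm or more below. White bar on its top. Turns against about 0.05 N m; once the sole bears on the mat the torque grows 0.012 to 0.022 N m per newton of load (rubber friction varies). At 25 to 35 N the corner of the stand starts to lift and the torque stops growing.
- nut: Brass lock nut on the same spindle between knob and plate: ribbed disc 46 mm wide, 14 mm thick, red mark on top. Origin: centre of its underside, z up. Clockwise runs it down the spindle, 4 mm a turn. It rides along when the knob turns. At the start it is 3.1 to 3.6 mm above the plate; when the foot touches the mat 0.5 to 2.4 mm are left.
- nut_grip (a point): On the nut's axis, 7 mm above its underside: height to grip its 46 mm width; the knob above is narrower (32 mm). Runs free (0.02 N m), then bears on the plate and the torque climbs within a radian or so: 0.2 N m is tight. Tightening takes a newton or two off the foot's load.
- mat: Blue rubber bench mat, 260 x 360 mm, fixed to the bench, under the stand's front right corner only; its thickness is known only roughly, 2.5 to 4.2 mm, and differs each time. Origin: centre of its underside, at bench level.
- board: Green circuit board, 60 x 45 x 4 mm with parts on it, lying loose on the stand's base plate. Bystander. Origin: centre of its underside.
- spool: Blue solder spool, 60 mm in diameter, 38 mm high, standing on the bench left of the stand. Bystander. Origin: centre of its underside.
- flux: Small jar with a white cap, 44 mm in diameter, 55 mm high, right of the stand. Bystander. Origin: centre of its underside.
- screwdriver: Screwdriver with a yellow handle, 170 mm long, 26 mm thick, lying on the bench in front of the stand. Bystander. Origin: below its middle, at bench level; x along it.

How it is judged:
By the outcome, as a careful person would: the job done as asked, in the order asked, and still so for the second after the job is handed in, with the robot touching nothing.
It also fails if it takes over 72 s, if anything falls off the work surface, if the arm or the gripper's body presses on something with over 40 N, if the wrist force passes 120 N, or if a joint passes its speed limit or range.

## Robot

A 7-joint arm with a two-finger parallel gripper is mounted at the origin on the work surface. World frame = base frame: x ahead of the robot, y to its left, z up, the work surface at z = 0. Lengths are in m, angles in rad, forces in N, time in s.
With the tool pointing down it reaches from about 0.4 to 0.85 m from the base axis. Payload 4.5 kg.
Tool frame: the origin (TCP) lies on the centre line of the jaws, within the pads' length; the fingertips stand 14 mm ahead of it and the grasp point (between the pads) lies 5 mm behind it (nose_length is the distance from the TCP to the fingertips, in m); x points along the fingers, y is the direction in which the jaws open and shut, and the axes are right-handed (so a half turn about x gives the same grasp; the last joint's range is limited). The gripper opens to 88 mm and grips with 3 to 60 N. Pads are 18 mm wide; open, the fingers measure 123 mm over their backs; the gripper's body (75 mm by 187 mm) begins 45 mm behind the grasp point.
Start: joints at [1.328, 0.689, -0.195, 1.565, 0.157, 0.902, -0.215], TCP at [0.171, -0.601, 0.253] pointing down, gripper open.
Joint ranges: [-3.01, 3.01], [-0.46, 2.08], [-1.47, 1.51], [0.13, 2.56], [-1, 4.14], [0.04, 2.09], [-2.66, 2.66]. Speed limits (rad/s): [2.57, 2.57, 3.14, 3.14, 3.14, 3.14, 3.14].

## Interface

Orientations are given as a unit quaternion [x, y, z, w].
In Python, from plant import get_state, snapshot, camera_params, finish_job, boxes_of, silhouettes, spot_point, nose_length gives the robot as it stands.
- The arm moves only by the tool apply_moves, never from a script. Its arguments are lists of equal length, an entry for each row: "delta_pos": the shift along the tool's x, y, z in cm, a list of three; "yaw": the turn about the tool's x in rad; "gripper": the opening in per cent of the stroke, from 0 (shut) to 100 (fully open). A call has 1 to 10 rows; each row is the pose to reach, as a shift and turn from the pose measured when the call began, along the tool's axes at that moment; what a row does not reach only later rows make up. A row lasts 1/12 s, in which the tool goes at most 41.7 mm and 7.16 degrees, less where a joint would pass 70% of its speed; a pose out of reach is approached as far as the arm can. A call with a gripper value outside its range is refused whole. The fingers move at their own pace and stop on an object; "force" is the grip in N (left out, the last holds). Time passes only in rows, so rows that repeat a pose let the fingers close. It gives the time, the measured TCP pose, the force and the opening at its end, in the units of the state.
- get_state(): the state, without advancing time (a new reading comes with each control period).
- snapshot(name): name is "scene" or "top" or "wrist"; returns the picture (480x640x3 uint8, red, green, blue); there is no depth.
- camera_params(name): a dict with "fovy" (degrees; the focal length in pixels is half the picture's height over the tangent of half this angle, whatever the lens; pixels are square), "cx", "cy" (the principal point, pixels), "dist" ([k1, k2, p1, p2, k3] as OpenCV has them; the pictures are not rectified), "position" and "orientation" of the camera in the world. Camera axes: x right, y down, z forward; pixel columns grow to the right and rows downward; lengths in m; the calibration is good to about 2 mm. A picture is of the moment at which its call begins: read the wrist's pose just before it. camera_params takes no time and is no camera call; for the wrist camera it gives the pose at the moment of the call.
- finish_job(): hands the job in, once; it reports no verdict.
Trained networks look in the newest picture that a camera, given by its name, has taken for a name from the list of things; names that differ only in an ending like _2 or _b are one class to them, and where a whole thing is asked for, a point or a joint stands for the part that bears it (a point fixed in the world has none). Each returns a list of dicts, best first, with "score" (0 to 1); they miss things now and then, are a little off and sometimes report something else, mostly with a low value. They report only what shows in the picture. A call takes as long as a camera call.
- boxes_of(thing, camera): "bbox" ([left, top, width, height] in pixels, round what is visible of it).
- silhouettes(thing, camera): "mask" (480x640 bool, what is visible of it) and "bbox" ([left, top, width, height] in pixels, round what is visible of it).
- spot_point(thing, camera): "pixel" ([column, row] in pixels: a listed point, or the origin of a listed thing).
The state is a dict: "clock": time; "q": joint angles; "qd": joint speeds; "joint_torque": joint torques, N m; "tool_pos": TCP position; "eef_rot": TCP orientation; "contact_force": force on the tool from outside, world axes, zero at the start; "moment": the same for the moment, N m; "opening": opening from 0.0 (shut) to 1.0 (fully open).
Only numpy, scipy, OpenCV 4.12 (cv2) and the standard library are available. Lean on these libraries where they do the work, as an engineer would, in place of code of your own. Each camera call takes 0.05 s, during which the arm holds its last target.

## Working session

There is one attempt and no reset: what is moved stays moved. The work goes in short steps, Python scripts to look and compute and a tool call to move; the robot and the scene stay as the last step left them, time stands still between calls to the robot, and variables do not carry over. Pictures are saved under pics/ and viewed, and the job is handed in when it is done.

Besides the shell and the picture viewer there is one more tool, called after ">>>" as a command line: name --pt "numbers of a row" for each row, then --argument value for the rest. apply_moves: Moves the arm, as the interface text tells. Its arguments: {"type":"object","properties":{"delta_pos":{"type":"array"},"yaw":{"type":"array"},"gripper":{"type":"array"},"force":{"type":"number"}},"required":["delta_pos","yaw","gripper"]}

```bash
ls; mkdir -p pics
cat > h.py <<'E'
import numpy as np, cv2
from plant import *
from scipy.spatial.transform import Rotation as R
def K(c):
    p=camera_params(c); f=240/np.tan(np.radians(p['fovy'])/2)
    return np.array([[f,0,p['cx']],[0,f,p['cy']],[0,0,1]]),np.array(p['dist'],float),np.array(p['position']),R.from_quat(p['orientation']).as_matrix()
def ray(c,px):
    k,d,o,r=K(c); u=cv2.undistortPoints(np.array([[px]],float),k,d)[0,0]
    v=r@np.array([u[0],u[1],1]); return o,v/np.linalg.norm(v)
def atz(c,px,z):
    o,v=ray(c,px); return o+v*(z-o[2])/v[2]
def proj(c,P):
    k,d,o,r=K(c); return cv2.projectPoints(((np.atleast_2d(P)-o)@r),np.zeros(3),np.zeros(3),k,d)[0][:,0]
def tri(obs):
    A=np.zeros((3,3));b=np.zeros(3)
    for c,px in obs:
        o,v=ray(c,px);M=np.eye(3)-np.outer(v,v);A+=M;b+=M@o
    return np.linalg.solve(A,b)
def save(c,n):
    im=snapshot(c); cv2.imwrite(f'pics/{n}.png',im[:,:,::-1]); return im
E
python3 - <<'E'
from h import *
np.set_printoptions(precision=4,suppress=True)
print(get_state(),nose_length)
for c in ('scene','top','wrist'):
    save(c,c+'0')
    for t in ('foot_knob','nut_grip','nut','foot','stand'):
        try:
            print(c,t,[(np.round(x['pixel'],1),round(x['score'],2)) for x in spot_point(t,c)[:2]])
        except Exception as e: print(c,t,e)
    p=camera_params(c);print(p)
E
```

```text
pics
{'clock': 0.0, 'q': array([ 1.3278,  0.69  , -0.1945,  1.5664,  0.1573,  0.9025, -0.2151]), 'qd': array([ 0.0006,  0.0004,  0.0004,  0.0001, -0.0004, -0.001 ,  0.0014]), 'joint_torque': array([  0.0008, -52.7568,  -1.2668, -15.3429,  -0.0528,   0.0065,
         0.0001]), 'tool_pos': array([ 0.1706, -0.6006,  0.2519]), 'eef_rot': array([-0.7002, -0.0982,  0.7005, -0.0969]), 'contact_force': array([ 0.3732, -0.3036, -0.1563]), 'moment': array([ 0.0512, -0.0341, -0.0851]), 'opening': 0.9972786365130281} 0.014
scene foot_knob [(array([295.7, 202.4]), 0.78)]
scene nut_grip [(array([300.7, 211.2]), 0.72)]
scene nut [(array([298.3, 215.5]), 0.59)]
scene foot [(array([301.7, 227. ]), 0.73)]
scene stand [(array([312.8, 274.8]), 0.74)]
{'fovy': 56.21497442765002, 'cx': 319.7129880749908, 'cy': 237.68905900013652, 'dist': array([0.0078, 0.    , 0.    , 0.    , 0.    ]), 'position': array([1.0794, 0.1645, 0.7157]), 'orientation': array([ 0.5488,  0.7576, -0.2921, -0.1988])}
top foot_knob [(array([358.3, 282.1]), 0.73), (array([213.8, 231.4]), 0.5)]
top nut_grip [(array([358.2, 281.4]), 0.53), (array([354.3, 281.2]), 0.24)]
top nut [(array([354.7, 279.4]), 0.72)]
top foot [(array([358. , 280.5]), 0.85)]
top stand [(array([359.9, 279.7]), 0.55)]
{'fovy': 51.53231990037085, 'cx': 316.71860751715786, 'cy': 233.9628423744783, 'dist': array([-0.1394,  0.    ,  0.    ,  0.    ,  0.    ]), 'position': array([0.501 , 0.0048, 1.0094]), 'orientation': array([ 0.7069, -0.7064,  0.0334, -0.0135])}
wrist foot_knob []
wrist nut_grip []
wrist nut []
wrist foot []
wrist stand []
{'fovy': 62.29776139459747, 'cx': 322.86112031433805, 'cy': 245.0154215210056, 'dist': array([0.0294, 0.    , 0.    , 0.    , 0.    ]), 'position': array([ 0.2435, -0.5801,  0.3852]), 'orientation': array([ 0.7893, -0.5959, -0.0895,  0.118 ])}
```

View pics/scene0.png

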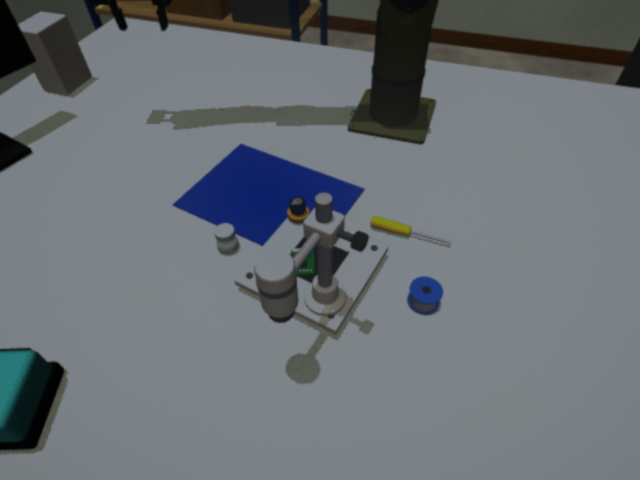

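View pics/top0.png

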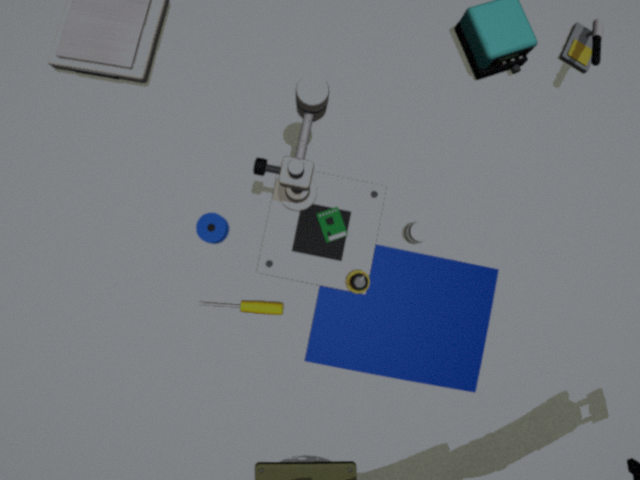

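Run:
```python
from h import *
np.set_printoptions(precision=4,suppress=True)
print('knob',tri([('scene',[295.7,202.4]),('top',[358.3,282.1])]))
print('nut',tri([('scene',[300.7,211.2]),('top',[358.2,281.4])]))
print('foot',tri([('scene',[301.7,227]),('top',[358,280.5])]))
print(atz('top',[358.3,282.1],.08), R.from_quat(get_state()['eef_rot']).as_matrix())
```

```text
knob [ 0.4732 -0.1017  0.0768]
nut [ 0.4721 -0.0988  0.0516]
foot [ 0.4718 -0.1017  0.0022]
[ 0.4726 -0.0992  0.08  ] [[ 0.      0.2733 -0.9619]
 [-0.0001 -0.9619 -0.2733]
 [-1.      0.0001 -0.    ]]
```

The top view shows the knob and nut at about (358,282), on the plate's near right corner. The jar is at (415,233), the board at (332,224) and the screwdriver at (250,307). I'm moving to a spot above the foot.

>>> apply_moves --pt "0 -40 -42.8" --pt "0 -40 -42.8" --pt "0 -40 -42.8" --pt "0 -40 -42.8" --pt "0 -40 -42.8" --pt "0 -40 -42.8" --pt "0 -40 -42.8" --pt "0 -40 -42.8" --pt "0 -40 -42.8" --pt "0 -40 -42.8" --yaw '[0,0,0,0,0,0,0,0,0,0]' --gripper '[80,80,80,80,80,80,80,80,80,80]'

```text
clock: 1.73
tool_pos: [0.3867, -0.2427, 0.253]
eef_rot: [0.701, 0.097, -0.7, 0.098]
contact_force: [1.0, -0.4, -0.5]
opening: 0.798
```

>>> apply_moves --pt "3 -11.4 -12.2" --pt "3 -11.4 -12.2" --pt "3 -11.4 -12.2" --pt "3 -11.4 -12.2" --pt "3 -11.4 -12.2" --pt "3 -11.4 -12.2" --pt "3 -11.4 -12.2" --yaw '[0,0,0,0,0,0,0]' --gripper '[80,80,80,80,80,80,80]'

```text
clock: 2.32
tool_pos: [0.4726, -0.1001, 0.223]
eef_rot: [-0.7, -0.097, 0.7, -0.098]
contact_force: [0.4, -0.8, 0.4]
opening: 0.8
```

Run:
```python
from h import *
np.set_printoptions(precision=4,suppress=True)
s=get_state();print({k:s[k] for k in ('clock','q','tool_pos','contact_force','moment','joint_torque')})
print(R.from_quat(s['eef_rot']).as_matrix())
save('wrist','w1')
for t in ('foot_knob','nut_grip','nut'):
    for x in spot_point(t,'wrist')[:2]: print(t,x['pixel'],x['score'])
for t in ('foot','nut'):
    m=silhouettes(t,'wrist')
    for x in m[:2]: print(t,x['bbox'],x['score'])
print(proj('wrist',[[.473,-.1,.077],[.473,-.1,.09],[.473,-.1,.044]]))
```

```text
{'clock': 2.3167, 'q': array([ 0.1888,  0.5538, -0.1179,  2.0189,  0.1161,  0.5749, -1.303 ]), 'tool_pos': array([ 0.4726, -0.1001,  0.223 ]), 'contact_force': array([ 0.4378, -0.827 ,  0.4412]), 'moment': array([-0.0033,  0.0311,  0.0446]), 'joint_torque': array([ -1.9535, -41.2636,  -0.9964, -11.1317,  -0.1014,  -0.1625,
        -0.0179])}
[[-0.      0.2734 -0.9619]
 [-0.0011 -0.9619 -0.2734]
 [-1.      0.0011  0.0003]]
foot_knob [323.9, 226.9] 0.63
nut_grip [322.8, 221.6] 0.69
nut [326.6, 220.3] 0.55
foot [296.3, 195.4, 61.0, 59.8] 0.79
nut [298.3, 191.4, 54.4, 51.5] 0.7
[[322.1877 231.2324]
 [322.1646 236.0817]
 [322.2384 220.6132]]
```

View pics/w1.png

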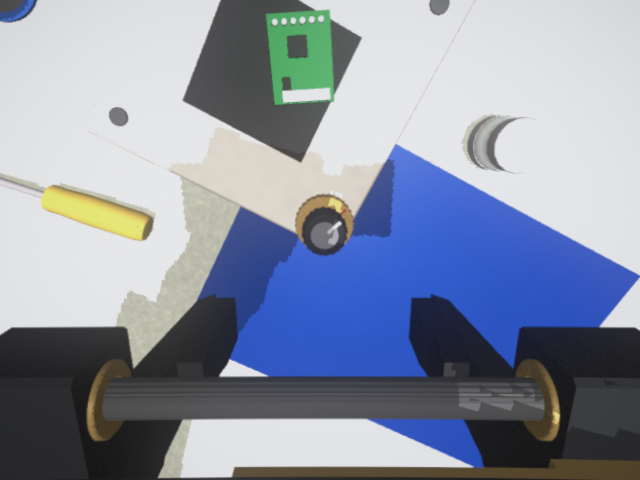

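The knob's top disc is at about (325,233) in the wrist picture, with the nut around it and the board, jar and screwdriver well clear. Clockwise turning lowers q7, so I'm winding back counter-clockwise first. I'll take pictures from other yaws on the way.

>>> apply_moves --pt "0 0 0" --pt "0 0 0" --pt "0 0 0" --pt "0 0 0" --pt "0 0 0" --pt "0 0 0" --pt "0 0 0" --pt "0 0 0" --pt "0 0 0" --pt "0 0 0" --yaw '[-0.12,-0.24,-0.36,-0.48,-0.6,-0.72,-0.84,-0.96,-1.08,-1.2]' --gripper '[80,80,80,80,80,80,80,80,80,80]'

```text
clock: 3.45
tool_pos: [0.4722, -0.1021, 0.2234]
eef_rot: [-0.523, -0.476, 0.523, -0.477]
contact_force: [-0.3, -0.1, 0.1]
opening: 0.802
```

>>> apply_moves --pt "0 0 0" --pt "0 0 0" --pt "0 0 0" --pt "0 0 0" --yaw '[-0.12,-0.24,-0.36,-0.36]' --gripper '[80,80,80,80]'

```text
clock: 3.78
tool_pos: [0.4718, -0.1031, 0.2234]
eef_rot: [0.428, 0.562, -0.429, 0.563]
contact_force: [0.1, 0.2, 0.3]
opening: 0.799
```

```bash
cat > look.py <<'E'
from h import *
import sys,pickle
np.set_printoptions(precision=4,suppress=True)
n=sys.argv[1]
s=get_state();print({k:s[k] for k in ('clock','q','tool_pos','contact_force','moment')})
P=camera_params('wrist');save('wrist',n)
o={'s':s,'cam':K('wrist')}
for t in ('foot_knob','nut_grip'):
    x=spot_point(t,'wrist')[:1]
    if x: o[t]=x[0]['pixel'];print(t,x[0]['pixel'],x[0]['score'])
print(proj('wrist',[[.4745,-.101,.077],[.4745,-.101,.09],[.4745,-.101,.044]]))
pickle.dump(o,open(n+'.pkl','wb'))
E
python3 look.py w2
```

```text
{'clock': 3.7833, 'q': array([ 0.4907,  0.6027, -0.5865,  2.0049,  0.5218,  0.6843, -0.1605]), 'tool_pos': array([ 0.4718, -0.1031,  0.2234]), 'contact_force': array([0.0662, 0.1525, 0.3431]), 'moment': array([-0.0825, -0.1171, -0.0218])}
foot_knob [324.6, 223.3] 0.58
nut_grip [323.2, 216.2] 0.92
[[326.6991 231.6479]
 [326.8643 236.5244]
 [326.3373 220.9681]]
```

View pics/w2.png

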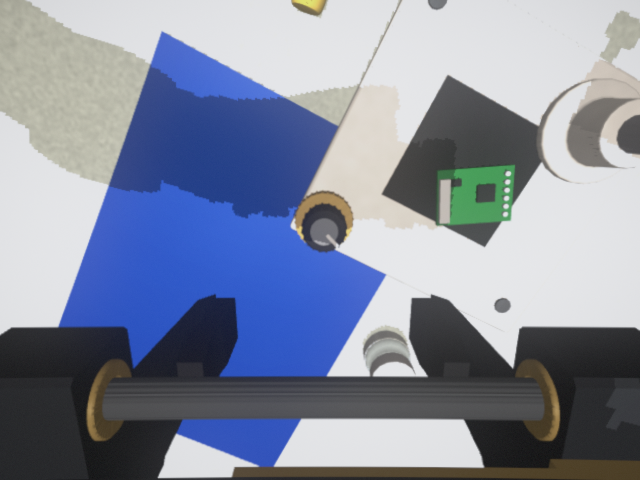

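>>> apply_moves --pt "0 0 0" --pt "0 0 0" --pt "0 0 0" --pt "0 0 0" --pt "0 0 0" --pt "0 0 0" --pt "0 0 0" --pt "0 0 0" --pt "0 0 0" --pt "0 0 0" --yaw '[-0.12,-0.24,-0.36,-0.48,-0.6,-0.72,-0.84,-0.96,-1.08,-1.2]' --gripper '[80,80,80,80,80,80,80,80,80,80]'

```text
clock: 4.77
tool_pos: [0.472, -0.1028, 0.2234]
eef_rot: [0.036, 0.706, -0.038, 0.706]
contact_force: [0.4, -0.0, -0.2]
opening: 0.804
```

>>> apply_moves --pt "0 0 0" --pt "0 0 0" --pt "0 0 0" --pt "0 0 0" --yaw '[-0.12,-0.24,-0.36,-0.36]' --gripper '[80,80,80,80]'

```text
clock: 5.1
tool_pos: [0.4718, -0.1031, 0.2231]
eef_rot: [-0.091, 0.701, 0.09, 0.701]
contact_force: [-0.1, -0.3, -0.6]
opening: 0.801
```

```bash
python3 look.py w3
python3 - <<'E'
import cv2,numpy as np
ims=[]
for n in ('w1','w2','w3'):
    im=cv2.imread(f'pics/{n}.png')[180:270,280:370]; ims.append(cv2.resize(im,(265,265),interpolation=cv2.INTER_CUBIC))
cv2.imwrite('pics/crops.png',np.hstack(ims))
E
```

```text
{'clock': 5.1, 'q': array([ 0.7218,  0.732 , -1.0191,  1.994 ,  0.8188,  0.8972,  1.0804]), 'tool_pos': array([ 0.4718, -0.1031,  0.2231]), 'contact_force': array([-0.0695, -0.2582, -0.5886]), 'moment': array([ 0.0894, -0.1387, -0.029 ])}
foot_knob [326.1, 228.6] 0.76
nut_grip [328.2, 223.5] 0.7
[[324.0246 236.555 ]
 [324.0465 241.5956]
 [323.9765 225.5119]]
```

View pics/crops.png

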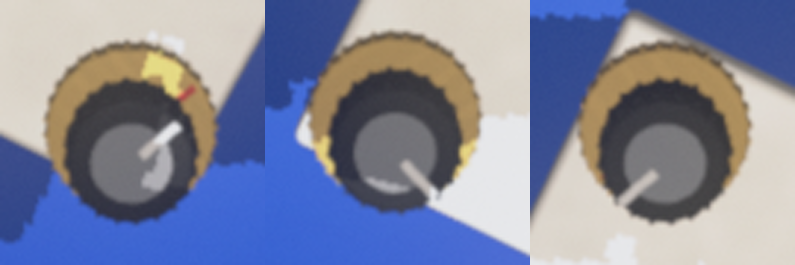

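```bash
cat > fit.py <<'E'
from h import *
import pickle
from scipy.optimize import least_squares
np.set_printoptions(precision=4,suppress=True)
D={n:pickle.load(open(n+'.pkl','rb')) for n in('w1','w2','w3') if __import__('os').path.exists(n+'.pkl')}
import sys
k,d,o1,r1=K('wrist')
# w1 pose rebuilt from w2 by rigid mount
s2=D['w2']['s'];R2=R.from_quat(s2['eef_rot']).as_matrix();k,d,o2,r2=D['w2']['cam']
off=R2.T@(o2-s2['tool_pos']);rr=R2.T@r2
print('off',off);print(rr)
R1=np.array([[0,.2734,-.9619],[-.0011,-.9619,-.2734],[-1,.0011,.0003]]);t1=np.array([.4726,-.1001,.223])
poses=[(R1,t1),(R2,s2['tool_pos']),(R.from_quat(D['w3']['s']['eef_rot']).as_matrix(),D['w3']['s']['tool_pos'])]
def pj(i,P):
    Rt,t=poses[i];o=t+Rt@off;r=Rt@rr
    return cv2.projectPoints(((np.array([P])-o)@r),np.zeros(3),np.zeros(3),k,d)[0][0,0]
top=[(324.5,235.4),(324.2,232),(325.9,235.4)];nut=[(324.7,223),(324.2,219.7),(325.5,223.1)]
for zt,zn in ((.09,.0495),(.088,.05),(.092,.05),):
    f=lambda p:np.concatenate([pj(i,[p[0],p[1],zt])+p[2:4]-top[i] for i in range(3)]+[pj(i,[p[0],p[1],zn])+p[2:4]-nut[i] for i in range(3)])
    q=least_squares(f,[.473,-.1,0,0]);print(zt,q.x,q.fun)
E
python3 fit.py
```

```text
off [-0.1325  0.0006 -0.0761]
[[ 0.0008 -0.2913  0.9566]
 [ 1.     -0.0042 -0.0021]
 [ 0.0047  0.9566  0.2912]]
0.09 [ 0.4721 -0.1014  0.4686 -3.2755] [ 0.1989  0.9204  0.0151  0.7214 -0.0929  0.9733 -0.1864 -0.8924 -0.0721
 -0.8265  0.1374 -0.8962]
0.088 [ 0.4721 -0.1014  0.4722 -2.9615] [ 0.2024  0.4406  0.013   0.271  -0.1091  0.4944 -0.1717 -0.4235 -0.0683
 -0.3534  0.1337 -0.4291]
0.092 [ 0.4721 -0.1014  0.4632 -3.7489] [ 0.1977  1.2514  0.0159  1.0271 -0.0823  1.3044 -0.1953 -1.2129 -0.0754
 -1.1551  0.1394 -1.2149]
```

```bash
cat > go.py <<'E'
from h import *
import sys
np.set_printoptions(precision=4,suppress=True)
s=get_state();r=R.from_quat(s['eef_rot']).as_matrix()
P=np.array([.4721,-.1014,float(sys.argv[1])])
print('delta cm',100*r.T@(P-s['tool_pos']));print(s['q'],s['tool_pos'],s['opening'],s['contact_force'],s['moment'],'jt7',s['joint_torque'][6],s['clock']);print('tool y',r[:,1],'z',r[:,2], 'lat force in tool', r.T@s['contact_force'])
E
python3 go.py 0.08
```

```text
delta cm [14.3364  0.175   0.0614]
[ 0.7206  0.7308 -1.0176  1.9941  0.8179  0.8962  1.0761] [ 0.4719 -0.1029  0.2234] 0.801515375537945 [-1.2233  0.279   0.0069] [ 0.1185 -0.1693 -0.0182] jt7 0.004757983842864633 5.25
tool y [-0.2484  0.9687 -0.0023] z [ 0.9687  0.2484 -0.0002] lat force in tool [-0.008   0.5742 -1.1157]
```

>>> apply_moves --pt "3.5 0.17 0.06" --pt "7 0.17 0.06" --pt "10 0.17 0.06" --pt "12 0.17 0.06" --pt "13.5 0.17 0.06" --pt "14.3 0.17 0.06" --pt "14.3 0.17 0.06" --yaw '[0,0,0,0,0,0,0]' --gripper '[70,60,50,50,50,50,50]'

```text
clock: 5.83
tool_pos: [0.4713, -0.1015, 0.0789]
eef_rot: [-0.089, 0.703, 0.087, 0.701]
contact_force: [-0.4, -1.0, 0.1]
opening: 0.498
```

```bash
python3 go.py 0.08
python3 - <<'E'
from h import *
save('scene','s2');im=save('wrist','w4')
im=cv2.imread('pics/s2.png')[130:290,220:420];cv2.imwrite('pics/s2c.png',cv2.resize(im,(700,560),interpolation=cv2.INTER_CUBIC))
E
```

```text
delta cm [-0.1086 -0.0093  0.0808]
[ 0.5736  0.9389 -0.78    2.0985  1.1973  0.6587  0.7519] [ 0.4713 -0.1015  0.0789] 0.49816889481331267 [-0.429  -0.9739  0.103 ] [ 0.0657 -0.1271 -0.0048] jt7 -0.23695928044617176 5.8333
tool y [-0.2461  0.9692 -0.0021] z [ 0.9692  0.2461 -0.0031] lat force in tool [-0.0992 -0.8386 -0.6558]
```

View pics/w4.png

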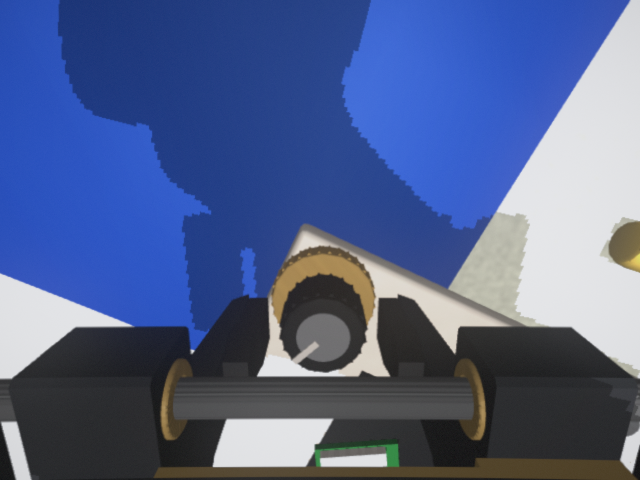

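View pics/s2c.png

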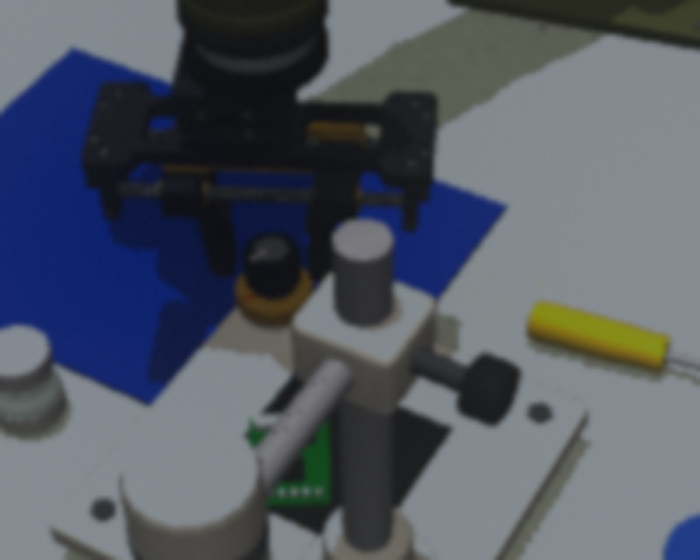

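The knob sits midway between the fingers, which are at columns 268 and 379. I'm closing gently first to check centring.

>>> apply_moves --pt "-0.1 0 0.08" --pt "-0.1 0 0.08" --pt "-0.1 0 0.08" --pt "-0.1 0 0.08" --pt "-0.1 0 0.08" --pt "-0.1 0 0.08" --yaw '[0,0,0,0,0,0]' --gripper '[40,33,33,33,33,33]' --force 8

```text
clock: 6.43
tool_pos: [0.4738, -0.101, 0.0823]
eef_rot: [-0.089, 0.701, 0.087, 0.702]
contact_force: [-0.2, 0.0, 6.1]
opening: 0.359
```

>>> apply_moves --pt "0 0 0" --pt "0 0 0" --pt "0 0 0" --pt "0 0 0" --yaw '[0,0,0,0]' --gripper '[28,28,28,28]' --force 8

```text
clock: 6.77
tool_pos: [0.4738, -0.101, 0.0824]
eef_rot: [-0.089, 0.701, 0.087, 0.702]
contact_force: [0.8, 0.1, 2.7]
opening: 0.361
```

```bash
python3 go.py 0.08
```

```text
delta cm [ 0.2385  0.0008 -0.1743]
[ 0.5756  0.934  -0.7862  2.0948  1.191   0.6622  0.7581] [ 0.4738 -0.101   0.0824] 0.3606863389618992 [0.767  0.0754 2.7098] [ 0.1579 -0.1215 -0.0318] jt7 0.01844489306677133 6.7667
tool y [-0.2469  0.969  -0.003 ] z [0.9691 0.2469 0.0016] lat force in tool [-2.7082 -0.1245  0.7662]
```

>>> apply_moves --pt "0 0 0" --pt "0.2 0 -0.17" --pt "0.2 0 -0.17" --pt "0.2 0 -0.17" --pt "0.2 0 -0.17" --yaw '[0,0,0,0,0]' --gripper '[42,42,42,42,42]'

```text
clock: 7.18
tool_pos: [0.472, -0.1015, 0.0802]
eef_rot: [-0.089, 0.701, 0.087, 0.702]
contact_force: [0.5, -0.2, 0.1]
opening: 0.419
```

```bash
python3 go.py 0.08
```

```text
delta cm [0.0181 0.0038 0.0158]
[ 0.5748  0.9364 -0.7816  2.1     1.201   0.657   0.7491] [ 0.472  -0.1015  0.0802] 0.4189310724521072 [ 0.535  -0.2114  0.1068] [ 0.0848 -0.1625  0.0311] jt7 -0.001984706977964379 7.1833
tool y [-0.2468  0.9691 -0.003 ] z [0.9691 0.2468 0.0011] lat force in tool [-0.1052 -0.3372  0.4664]
```

>>> apply_moves --pt "0 0 0.01" --pt "0 0 0.01" --pt "0 0 0.01" --pt "0 0 0.01" --pt "0.01 0 0.01" --pt "0.015 0 0.01" --pt "0.02 0 0.01" --pt "0.025 0 0.01" --pt "0.03 0 0.01" --pt "0.03 0 0.01" --yaw '[0,0,0,0,0.1,0.2,0.3,0.4,0.5,0.5]' --gripper '[30,25,25,25,25,25,25,25,25,25]' --force 25

```text
clock: 8.02
tool_pos: [0.472, -0.1013, 0.0799]
eef_rot: [0.088, 0.701, -0.09, 0.702]
contact_force: [-0.5, 1.1, -1.9]
opening: 0.351
```

```bash
cat > st.py <<'E'
from h import *
import sys
np.set_printoptions(precision=4,suppress=True)
S=[get_state()]
for i in range(int(sys.argv[1]) if len(sys.argv)>1 else 4): snapshot('top');S.append(get_state())
s=S[-1];r=R.from_quat(s['eef_rot']).as_matrix()
y=np.arctan2(-r[1,1],r[0,1])
print('t',s['clock'],'cwyaw %.3f'%y,'tcp',s['tool_pos'],'open',round(s['opening'],3),'q7 %.2f q3 %.2f'%(s['q'][6],s['q'][2]))
m=np.array([x['moment'] for x in S]);f=np.array([x['contact_force'] for x in S]);j=np.array([x['joint_torque'][6] for x in S])
print('Mz %.3f +- %.3f'%(m[:,2].mean(),m[:,2].std()/len(m)**.5),'M',m.mean(0),'F',f.mean(0),'Ftool',r.T@f.mean(0),'jt7 %.3f'%j.mean(), np.round(j,3))
E
python3 st.py
```

```text
t 8.2167 cwyaw -1.322 tcp [ 0.472  -0.1013  0.0799] open 0.354 q7 0.29 q3 -0.69
Mz -0.036 +- 0.015 M [ 0.1521 -0.108  -0.0362] F [ 0.2816  0.4817 -1.2273] Ftool [1.2266 0.5384 0.1517] jt7 -0.247 [-0.873 -0.34  -0.055  0.012  0.02 ]
```

>>> apply_moves --pt "0.007 0 0" --pt "0.013 0 0" --pt "0.02 0 0" --pt "0.026 0 0" --pt "0.032 0 0" --pt "0.032 0 0" --yaw '[0.1,0.2,0.3,0.4,0.5,0.5]' --gripper '[25,25,25,25,25,25]'

```text
clock: 8.72
tool_pos: [0.4721, -0.1012, 0.0795]
eef_rot: [0.258, 0.657, -0.259, 0.659]
contact_force: [0.6, 1.2, -2.1]
opening: 0.355
```

```bash
python3 st.py; python3 -c "
from h import *
save('wrist','w5')"
```

```text
t 8.9167 cwyaw -0.825 tcp [ 0.472  -0.1012  0.0795] open 0.354 q7 -0.15 q3 -0.59
Mz -0.027 +- 0.006 M [ 0.0743 -0.0912 -0.0267] F [ 0.3687  1.1695 -1.4642] Ftool [ 1.4625  1.1097 -0.5266] jt7 -0.232 [-0.832 -0.315 -0.043  0.011  0.016]
```

View pics/w5.png

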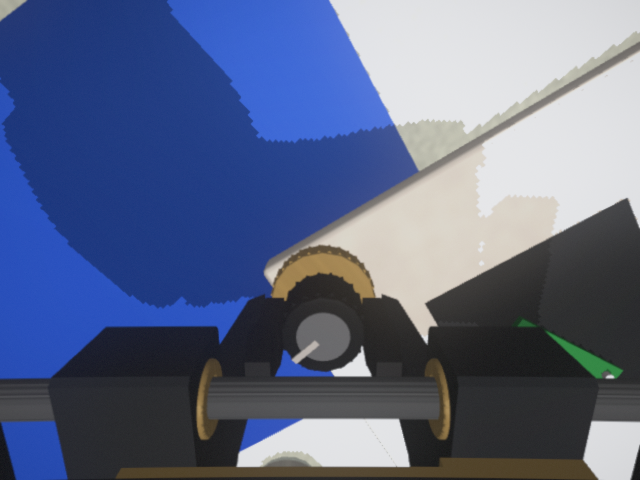

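>>> apply_moves --pt "0.007 0 0" --pt "0.013 0 0" --pt "0.02 0 0" --pt "0.026 0 0" --yaw '[0.1,0.2,0.3,0.4]' --gripper '[25,25,25,25]'

```text
clock: 9.3
tool_pos: [0.4721, -0.1012, 0.0792]
eef_rot: [0.384, 0.593, -0.384, 0.594]
contact_force: [-0.4, 1.0, -1.8]
opening: 0.354
```

```bash
sed -i 's/^print(.Mz/print("mz seq",np.round(m[:,2],3))\n&/' st.py; python3 st.py 6
```

```text
t 9.6 cwyaw -0.427 tcp [ 0.4721 -0.1012  0.0792] open 0.358 q7 -0.49 q3 -0.50
mz seq [ 0.021 -0.069  0.003 -0.077 -0.001  0.042  0.004]
Mz -0.011 +- 0.016 M [ 0.0639 -0.0477 -0.011 ] F [ 0.031  0.637 -1.424] Ftool [ 1.4229  0.2907 -0.5703] jt7 0.020 [ 0.949 -0.021 -0.625 -0.176 -0.015  0.016  0.013]
```

>>> apply_moves --pt "0.007 0 0" --pt "0.013 0 0" --pt "0.02 0 0" --pt "0.026 0 0" --pt "0.026 0 0" --yaw '[0.1,0.2,0.3,0.4,0.4]' --gripper '[25,25,25,25,25]'

```text
clock: 10.02
tool_pos: [0.4722, -0.1012, 0.079]
eef_rot: [0.493, 0.506, -0.493, 0.507]
contact_force: [0.6, 0.7, -1.2]
opening: 0.354
```

```bash
python3 st.py 6
```

```text
t 10.3167 cwyaw -0.029 tcp [ 0.4721 -0.1012  0.079 ] open 0.356 q7 -0.80 q3 -0.40
mz seq [-0.    -0.058 -0.058  0.014  0.013 -0.009  0.003]
Mz -0.014 +- 0.011 M [ 0.0515 -0.0136 -0.0137] F [ 0.9281  0.4795 -1.1712] Ftool [ 1.1724  0.9392 -0.4544] jt7 -0.139 [-0.7   -0.259 -0.028  0.01   0.013  0.001 -0.013]
```

>>> apply_moves --pt "0.007 0 0" --pt "0.013 0 0" --pt "0.02 0 0" --yaw '[0.1,0.2,0.3]' --gripper '[25,25,25]'

```text
clock: 10.57
tool_pos: [0.4722, -0.1012, 0.0787]
eef_rot: [0.564, 0.426, -0.563, 0.427]
contact_force: [0.4, 0.9, -0.2]
opening: 0.356
```

```bash
python3 st.py 5;python3 -c "
from h import *
save('wrist','w6')"
```

```text
t 10.8167 cwyaw 0.268 tcp [ 0.4722 -0.1012  0.0788] open 0.351 q7 -1.00 q3 -0.33
mz seq [ 0.01  -0.025 -0.047 -0.041 -0.02   0.015]
Mz -0.018 +- 0.010 M [ 0.0989 -0.0113 -0.018 ] F [ 0.4072  0.515  -0.7728] Ftool [ 0.773   0.2542 -0.6051] jt7 0.022 [ 0.771 -0.007 -0.509 -0.138 -0.002  0.014]
```

View pics/w6.png

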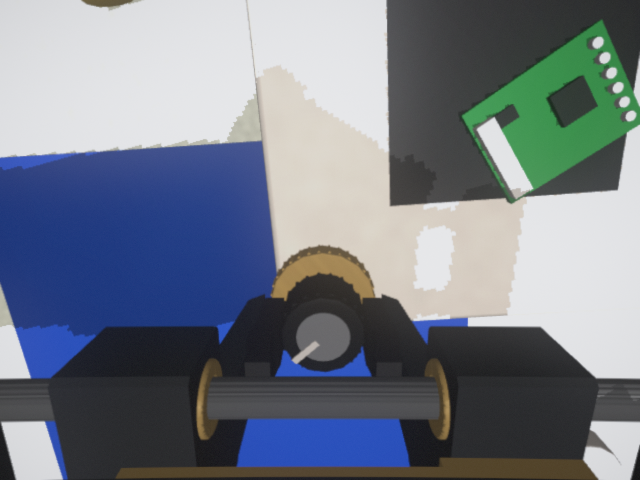

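The white bar stays fixed relative to the gripper, so there is no slip after 2.1 rad. The torque has not risen yet.

>>> apply_moves --pt "0.007 0 0" --pt "0.013 0 0" --pt "0.02 0 0" --yaw '[0.1,0.2,0.3]' --gripper '[25,25,25]'

```text
clock: 11.12
tool_pos: [0.4723, -0.1012, 0.0786]
eef_rot: [0.621, 0.338, -0.62, 0.339]
contact_force: [0.6, 0.5, -0.1]
opening: 0.358
```

```bash
python3 st.py 5
```

```text
t 11.3667 cwyaw 0.566 tcp [ 0.4722 -0.1012  0.0786] open 0.35 q7 -1.19 q3 -0.26
mz seq [ 0.022 -0.045 -0.041 -0.073 -0.041 -0.015]
Mz -0.032 +- 0.012 M [ 0.1105  0.0032 -0.0323] F [ 0.5896  0.2482 -0.555 ] Ftool [ 0.5561  0.3632 -0.5255] jt7 0.023 [ 0.705 -0.003 -0.46  -0.12   0.001  0.014]
```

>>> apply_moves --pt "0.007 0 0" --pt "0.013 0 0" --pt "0.02 0 0" --yaw '[0.1,0.2,0.3]' --gripper '[25,25,25]'

```text
clock: 11.62
tool_pos: [0.4723, -0.1012, 0.0784]
eef_rot: [0.665, 0.243, -0.663, 0.244]
contact_force: [-0.2, 0.2, -0.3]
opening: 0.356
```

```bash
python3 st.py 3
```

```text
t 11.7667 cwyaw 0.862 tcp [ 0.4723 -0.1012  0.0784] open 0.358 q7 -1.37 q3 -0.20
mz seq [ 0.045 -0.048 -0.1   -0.071]
Mz -0.043 +- 0.027 M [ 0.1069  0.0049 -0.0434] F [ 0.6268  0.4727 -0.227 ] Ftool [ 0.2279  0.0485 -0.7833] jt7 0.032 [ 0.66  -0.    -0.424 -0.106]
```

>>> apply_moves --pt "0.007 0 0" --pt "0.013 0 0" --pt "0.02 0 0" --yaw '[0.1,0.2,0.3]' --gripper '[25,25,25]'

```text
clock: 12.02
tool_pos: [0.4723, -0.1013, 0.0782]
eef_rot: [0.693, 0.143, -0.692, 0.144]
contact_force: [-0.2, -0.3, 0.3]
opening: 0.357
```

```bash
python3 st.py 3
```

```text
t 12.1667 cwyaw 1.157 tcp [ 0.4723 -0.1013  0.0783] open 0.349 q7 -1.54 q3 -0.14
mz seq [ 0.067 -0.072 -0.058 -0.075]
Mz -0.035 +- 0.029 M [ 0.1221 -0.0314 -0.0345] F [0.4931 0.1924 0.6877] Ftool [-0.6867  0.0232 -0.53  ] jt7 0.043 [ 0.597 -0.001 -0.363 -0.061]
```

>>> apply_moves --pt "0.002 0 0" --pt "0.005 0 0" --pt "0.007 0 0" --pt "0.01 0 0" --yaw '[0.04,0.08,0.12,0.16]' --gripper '[25,25,25,25]'

```text
clock: 12.5
tool_pos: [0.4724, -0.1013, 0.0782]
eef_rot: [0.702, 0.088, -0.701, 0.089]
contact_force: [0.3, -0.4, 1.6]
opening: 0.354
```

```bash
python3 st.py 4
```

```text
t 12.7 cwyaw 1.317 tcp [ 0.4723 -0.1013  0.0782] open 0.35 q7 -1.62 q3 -0.12
mz seq [ 0.086 -0.042 -0.03  -0.079 -0.077]
Mz -0.028 +- 0.027 M [ 0.1014 -0.0445 -0.0282] F [ 0.2757 -0.1295  1.2833] Ftool [-1.2824  0.1968 -0.2369] jt7 0.013 [ 0.169 -0.02  -0.12  -0.004  0.038]
```

>>> apply_moves --pt "0.002 0 0" --pt "0.005 0 0" --pt "0.007 0 0" --yaw '[0.03,0.06,0.09]' --gripper '[25,25,25]'

```text
clock: 12.95
tool_pos: [0.4724, -0.1013, 0.0782]
eef_rot: [0.706, 0.056, -0.704, 0.057]
contact_force: [-0.4, -0.1, 0.7]
opening: 0.358
```

```bash
python3 st.py 1
```

```text
t 13.0 cwyaw 1.411 tcp [ 0.4724 -0.1013  0.0782] open 0.357 q7 -1.67 q3 -0.10
mz seq [0.095 0.027]
Mz 0.061 +- 0.024 M [ 0.052  -0.005   0.0613] F [0.2219 0.0348 1.0809] Ftool [-1.0804  0.0027 -0.227 ] jt7 0.013 [ 0.077 -0.051]
```

>>> apply_moves --pt "0.002 0 0" --pt "0.005 0 0" --pt "0.007 0 0" --yaw '[0.03,0.06,0.09]' --gripper '[25,25,25]'

```text
clock: 13.25
tool_pos: [0.4724, -0.1013, 0.0781]
eef_rot: [0.708, 0.023, -0.706, 0.024]
contact_force: [0.0, 0.3, 2.1]
opening: 0.353
```

```bash
python3 st.py 1
```

```text
t 13.3 cwyaw 1.506 tcp [ 0.4724 -0.1013  0.0781] open 0.355 q7 -1.72 q3 -0.09
mz seq [0.142 0.022]
Mz 0.082 +- 0.042 M [ 0.0808 -0.0559  0.0819] F [ 0.7349 -0.1212  2.3226] Ftool [-2.3206  0.1724 -0.731 ] jt7 -0.008 [ 0.049 -0.065]
```

>>> apply_moves --pt "0 0 0" --pt "0 0 0" --pt "0 0 0" --yaw '[0.03,0.06,0.09]' --gripper '[25,25,25]'

```text
clock: 13.55
tool_pos: [0.4724, -0.1013, 0.0781]
eef_rot: [0.708, -0.01, -0.706, -0.009]
contact_force: [0.0, 0.2, 1.2]
opening: 0.35
```

```bash
python3 st.py 1
```

```text
t 13.6 cwyaw 1.600 tcp [ 0.4724 -0.1013  0.0781] open 0.35 q7 -1.77 q3 -0.08
mz seq [0.136 0.008]
Mz 0.072 +- 0.045 M [ 0.0594 -0.0052  0.072 ] F [ 0.1215 -0.0876  1.0684] Ftool [-1.0679  0.0855 -0.1268] jt7 -0.016 [ 0.038 -0.07 ]
```

>>> apply_moves --pt "0.005 0 0" --pt "0.005 0 0" --pt "0.005 0 0" --yaw '[0.03,0.06,0.09]' --gripper '[25,25,25]'

```text
clock: 13.85
tool_pos: [0.4724, -0.1013, 0.0781]
eef_rot: [0.707, -0.044, -0.705, -0.043]
contact_force: [1.1, -0.1, 1.8]
opening: 0.349
```

```bash
python3 st.py 1
```

```text
t 13.9 cwyaw 1.694 tcp [ 0.4724 -0.1013  0.0781] open 0.354 q7 -1.82 q3 -0.06
mz seq [0.164 0.094]
Mz 0.129 +- 0.025 M [ 0.0986 -0.0443  0.1289] F [ 0.7939 -0.2279  1.7339] Ftool [-1.7315  0.1305 -0.8206] jt7 -0.033 [ 0.017 -0.084]
```

The moving torque rose from about 0.02 to 0.16 N·m after the touch, which puts the load at roughly 7–11 N. I'm stopping the knob here, releasing it and rewinding for the nut.

>>> apply_moves --pt "0 0 0" --pt "0 0 0" --pt "0 0 0" --pt "-1 0 0" --pt "-3 0 0" --pt "-3 0 0" --pt "-3 0 0" --pt "-3 0 0" --pt "-3 0 0" --pt "-3 0 0" --yaw '[0,0,0,0,0,-0.12,-0.24,-0.36,-0.48,-0.6]' --gripper '[45,60,66,66,66,66,66,66,66,66]'

```text
clock: 14.73
tool_pos: [0.4724, -0.1015, 0.1088]
eef_rot: [0.687, 0.168, -0.686, 0.17]
contact_force: [-0.3, -0.6, -0.5]
opening: 0.664
```

>>> apply_moves --pt "0 0 0" --pt "0 0 0" --pt "0 0 0" --pt "0 0 0" --pt "0 0 0" --pt "0 0 0" --pt "0 0 0" --pt "0 0 0" --pt "0 0 0" --pt "0 0 0" --yaw '[-0.12,-0.24,-0.36,-0.48,-0.6,-0.72,-0.84,-0.96,-1.08,-1.2]' --gripper '[66,66,66,66,66,66,66,66,66,66]'

```text
clock: 15.57
tool_pos: [0.4724, -0.102, 0.1095]
eef_rot: [0.47, 0.527, -0.47, 0.53]
contact_force: [0.6, 0.1, -0.2]
opening: 0.661
```

>>> apply_moves --pt "0 0 0" --pt "0 0 0" --pt "0 0 0" --pt "0 0 0" --pt "0 0 0" --pt "0 0 0" --pt "0 0 0" --pt "0 0 0" --pt "0 0 0" --pt "0 0 0" --yaw '[-0.12,-0.24,-0.36,-0.48,-0.6,-0.72,-0.84,-0.96,-1.08,-1.2]' --gripper '[66,66,66,66,66,66,66,66,66,66]'

```text
clock: 16.4
tool_pos: [0.4723, -0.1028, 0.1101]
eef_rot: [0.086, 0.7, -0.089, 0.703]
contact_force: [-0.8, -0.2, 0.2]
opening: 0.66
```

>>> apply_moves --pt "0 0 0" --pt "0 0 0" --pt "0 0 0" --pt "0 0 0" --pt "0 0 0" --yaw '[-0.12,-0.24,-0.36,-0.36,-0.36]' --gripper '[66,66,66,66,66]'

```text
clock: 16.82
tool_pos: [0.4723, -0.1032, 0.1104]
eef_rot: [-0.04, 0.705, 0.036, 0.707]
contact_force: [-0.7, -0.8, 0.0]
opening: 0.665
```

```bash
python3 st.py 6; python3 go.py 0.051;python3 -c "
from h import *
save('wrist','w7')"
```

```text
t 17.1167 cwyaw -1.682 tcp [ 0.4724 -0.1028  0.1103] open 0.661 q7 0.66 q3 -0.88
mz seq [-0.002  0.012  0.045 -0.007  0.004  0.013  0.015]
Mz 0.012 +- 0.006 M [ 0.0551 -0.1426  0.0115] F [ 0.0328 -0.2386  0.1032] Ftool [-0.1017 -0.2414  0.0065] jt7 0.026 [ 0.209  0.04  -0.008 -0.018 -0.017 -0.014 -0.011]
delta cm [ 5.9246  0.1816 -0.0309]
[ 0.6261  0.9053 -0.8756  2.0872  1.1354  0.7361  0.6632] [ 0.4724 -0.1028  0.1103] 0.6606882106065131 [-0.0924 -0.752   0.0368] [ 0.0486 -0.1276  0.0146] jt7 -0.011188070056959987 17.1167
tool y [-0.1105  0.9939 -0.0062] z [0.9939 0.1105 0.0033] lat force in tool [-0.0328 -0.7374 -0.1749]
```

View pics/w7.png

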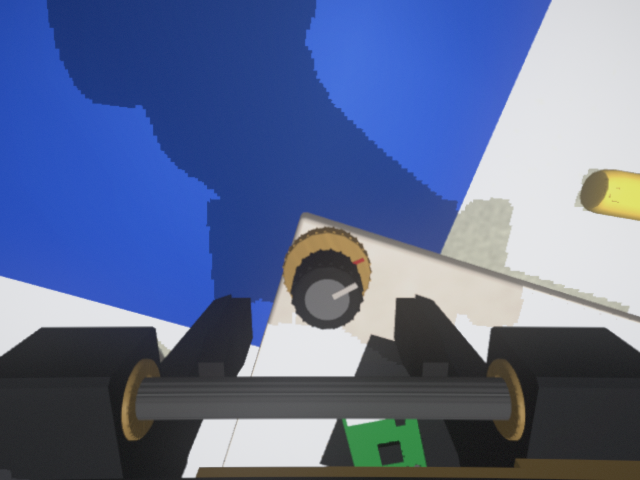

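>>> apply_moves --pt "1.5 0.18 0" --pt "3 0.18 0" --pt "4 0.18 0" --pt "4.5 0.18 0" --pt "4.5 0.18 0" --pt "4.5 0.18 0" --yaw '[0,0,0,0,0,0]' --gripper '[66,66,66,66,66,66]'

```text
clock: 17.67
tool_pos: [0.4724, -0.1011, 0.0653]
eef_rot: [-0.041, 0.705, 0.037, 0.707]
contact_force: [0.5, -0.9, 0.7]
opening: 0.657
```

```bash
python3 go.py 0.0515
```

```text
delta cm [ 1.381  -0.0187 -0.0371]
[ 0.5849  0.9782 -0.808   2.1041  1.2738  0.6835  0.5461] [ 0.4724 -0.1011  0.0653] 0.6568168418527157 [ 0.5152 -0.9411  0.7222] [ 0.0638 -0.1069  0.0146] jt7 -0.02631887560710311 17.6667
tool y [-0.1108  0.9938 -0.0059] z [0.9938 0.1108 0.0032] lat force in tool [-0.7151 -0.9966  0.4101]
```

>>> apply_moves --pt "0.5 -0.01 -0.02" --pt "1.0 -0.01 -0.02" --pt "1.3 -0.01 -0.02" --pt "1.35 -0.01 -0.02" --pt "1.35 -0.01 -0.02" --pt "1.35 -0.01 -0.02" --yaw '[0,0,0,0,0,0]' --gripper '[66,66,66,66,66,66]'

```text
clock: 18.17
tool_pos: [0.4723, -0.1013, 0.0519]
eef_rot: [-0.041, 0.705, 0.037, 0.707]
contact_force: [-0.1, -0.9, -0.1]
opening: 0.658
```

```bash
python3 go.py 0.0515; python3 -c "
from h import *
save('wrist','w8')"
```

```text
delta cm [ 0.0357 -0.0115 -0.0203]
[ 0.5757  1.0014 -0.7903  2.1067  1.3174  0.6719  0.511 ] [ 0.4723 -0.1013  0.0519] 0.6583499115690089 [-0.0527 -0.8612 -0.1092] [ 0.0812 -0.1359 -0.0463] jt7 -0.0035651442885864526 18.1667
tool y [-0.1108  0.9938 -0.0059] z [0.9938 0.1108 0.0033] lat force in tool [ 0.1137 -0.8494 -0.1482]
```

View pics/w8.png

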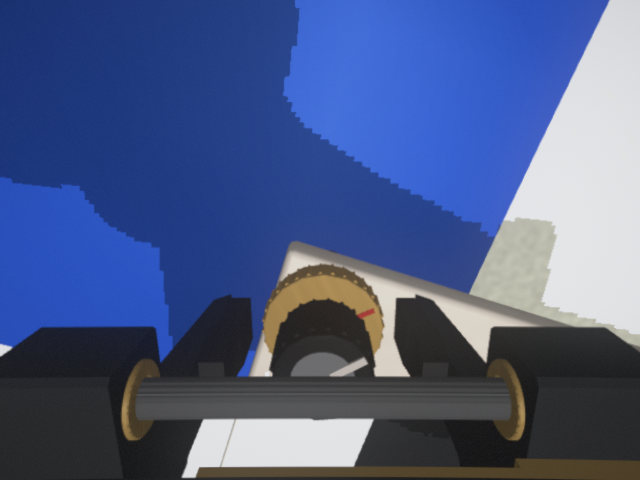

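The nut is centred between the fingers and its red mark is at (366,313). Gripping it now.

>>> apply_moves --pt "0 0 0" --pt "0 0 0" --pt "0 0 0" --pt "0 0 0" --pt "0 0 0" --pt "0 0 0" --yaw '[0,0,0,0,0,0]' --gripper '[58,52,46,42,42,42]' --force 25

```text
clock: 18.72
tool_pos: [0.4724, -0.1012, 0.052]
eef_rot: [-0.041, 0.705, 0.037, 0.707]
contact_force: [0.2, 0.2, 2.1]
opening: 0.506
```

```bash
python3 st.py 3
```

```text
t 18.8667 cwyaw -1.682 tcp [ 0.4724 -0.1012  0.052 ] open 0.511 q7 0.51 q3 -0.79
mz seq [-0.006  0.039 -0.043 -0.038]
Mz -0.012 +- 0.016 M [ 0.0583 -0.1242 -0.0119] F [ 0.3003 -0.0849  1.729 ] Ftool [-1.7272 -0.1279  0.2953] jt7 0.002 [0.002 0.002 0.001 0.001]
```

>>> apply_moves --pt "0.006 0 0" --pt "0.013 0 0" --pt "0.02 0 0" --pt "0.026 0 0" --pt "0.032 0 0" --pt "0.038 0 0" --yaw '[0.1,0.2,0.3,0.4,0.5,0.6]' --gripper '[42,42,42,42,42,42]'

```text
clock: 19.37
tool_pos: [0.4724, -0.1014, 0.0517]
eef_rot: [0.171, 0.684, -0.174, 0.688]
contact_force: [-0.9, -1.1, 2.0]
opening: 0.509
```

```bash
python3 st.py 3; python3 -c "
from h import *
save('wrist','w9')"
```

```text
t 19.5167 cwyaw -1.084 tcp [ 0.4724 -0.1014  0.0517] open 0.509 q7 -0.07 q3 -0.72
mz seq [ 0.055 -0.021  0.002 -0.031]
Mz 0.001 +- 0.017 M [-0.0865 -0.1187  0.0011] F [-0.1639 -0.3667  0.8116] Ftool [-0.8101 -0.4035  0.0319] jt7 0.026 [ 1.188 -0.031 -0.791 -0.26 ]
```

View pics/w9.png

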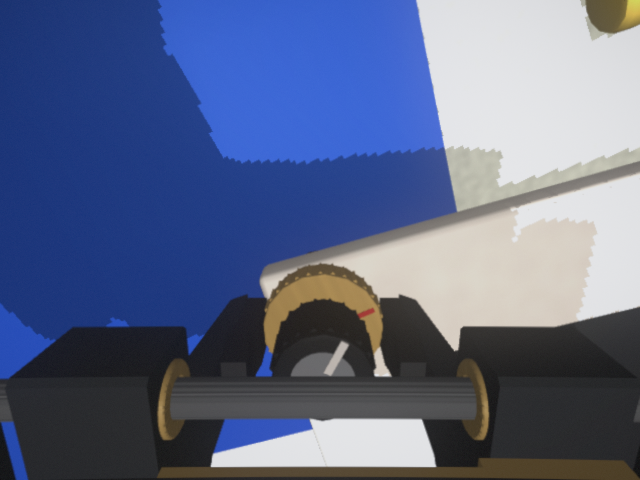

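The red mark moved with the gripper and the white bar stayed behind, so only the nut turned.

>>> apply_moves --pt "0.006 0 0" --pt "0.013 0 0" --pt "0.02 0 0" --pt "0.026 0 0" --pt "0.03 0 0" --yaw '[0.1,0.2,0.3,0.4,0.45]' --gripper '[42,42,42,42,42]'

```text
clock: 19.98
tool_pos: [0.4723, -0.1015, 0.0514]
eef_rot: [0.318, 0.628, -0.321, 0.633]
contact_force: [-0.5, -0.5, 2.1]
opening: 0.518
```

```bash
python3 st.py 3
```

```text
t 20.1333 cwyaw -0.638 tcp [ 0.4723 -0.1015  0.0514] open 0.509 q7 -0.50 q3 -0.67
mz seq [-0.024  0.01   0.046 -0.042]
Mz -0.002 +- 0.017 M [-0.1533 -0.002  -0.0025] F [-0.1218 -0.2725  1.4038] Ftool [-1.4026 -0.2607  0.1568] jt7 -0.145 [ 0.127 -0.175 -0.416 -0.115]
```

>>> apply_moves --pt "0.004 0 0" --pt "0.008 0 0" --pt "0.011 0 0" --pt "0.015 0 0" --yaw '[0.06,0.12,0.18,0.24]' --gripper '[42,42,42,42]'

```text
clock: 20.47
tool_pos: [0.4723, -0.1015, 0.0512]
eef_rot: [0.39, 0.587, -0.392, 0.591]
contact_force: [0.1, -0.4, 2.1]
opening: 0.516
```

```bash
python3 st.py 2
```

```text
t 20.5667 cwyaw -0.400 tcp [ 0.4723 -0.1015  0.0512] open 0.513 q7 -0.73 q3 -0.63
mz seq [ 0.042 -0.014 -0.017]
Mz 0.003 +- 0.016 M [-0.1473  0.059   0.0034] F [-0.3096 -0.1888  1.7187] Ftool [-1.7187 -0.3567  0.0661] jt7 0.069 [ 0.691 -0.037 -0.448]
```

>>> apply_moves --pt "0.004 0 0" --pt "0.008 0 0" --pt "0.011 0 0" --pt "0.015 0 0" --yaw '[0.06,0.12,0.18,0.24]' --gripper '[42,42,42,42]'

```text
clock: 20.9
tool_pos: [0.4722, -0.1015, 0.051]
eef_rot: [0.457, 0.536, -0.459, 0.541]
contact_force: [0.8, -0.2, 1.1]
opening: 0.512
```

```bash
python3 st.py 2
```

```text
t 21.0 cwyaw -0.162 tcp [ 0.4722 -0.1015  0.051 ] open 0.514 q7 -0.95 q3 -0.59
mz seq [-0.001 -0.03  -0.058]
Mz -0.030 +- 0.013 M [-0.1228  0.0836 -0.0298] F [ 0.3842 -0.0972  1.2354] Ftool [-1.2334  0.3667  0.1666] jt7 0.066 [ 0.682 -0.043 -0.44 ]
```

>>> apply_moves --pt "0.004 0 0" --pt "0.008 0 0" --pt "0.011 0 0" --pt "0.015 0 0" --yaw '[0.06,0.12,0.18,0.24]' --gripper '[42,42,42,42]'

```text
clock: 21.33
tool_pos: [0.4721, -0.1015, 0.0509]
eef_rot: [-0.518, -0.478, 0.519, -0.483]
contact_force: [-0.7, -0.2, 2.0]
opening: 0.512
```

```bash
python3 st.py 2
```

```text
t 21.4333 cwyaw 0.074 tcp [ 0.4721 -0.1015  0.0509] open 0.511 q7 -1.17 q3 -0.55
mz seq [ 0.037 -0.015 -0.019]
Mz 0.001 +- 0.015 M [-0.0756  0.1417  0.0012] F [-0.5224 -0.0587  1.7601] Ftool [-1.7615 -0.5096  0.1081] jt7 0.064 [ 0.668 -0.045 -0.429]
```

>>> apply_moves --pt "0.004 0 0" --pt "0.008 0 0" --pt "0.011 0 0" --pt "0.015 0 0" --yaw '[0.06,0.12,0.18,0.24]' --gripper '[42,42,42,42]'

```text
clock: 21.77
tool_pos: [0.472, -0.1015, 0.0507]
eef_rot: [-0.571, -0.414, 0.572, -0.419]
contact_force: [-1.1, -0.2, 1.0]
opening: 0.512
```

```bash
python3 st.py 2
```

```text
t 21.8667 cwyaw 0.311 tcp [ 0.4721 -0.1015  0.0507] open 0.511 q7 -1.39 q3 -0.51
mz seq [ 0.09  -0.019 -0.031]
Mz 0.013 +- 0.032 M [-0.0775  0.1753  0.0134] F [-0.4881 -0.7083  1.3214] Ftool [-1.3184 -0.2413  0.8305] jt7 0.067 [ 0.633 -0.033 -0.4  ]
```

>>> apply_moves --pt "0.003 0 0" --pt "0.006 0 0" --pt "0.01 0 0" --pt "0.01 0 0" --yaw '[0.05,0.1,0.15,0.2]' --gripper '[42,42,42,42]'

```text
clock: 22.2
tool_pos: [0.472, -0.1015, 0.0506]
eef_rot: [-0.609, -0.356, 0.61, -0.361]
contact_force: [0.2, 0.4, 2.1]
opening: 0.515
```

```bash
python3 st.py 2
```

```text
t 22.3 cwyaw 0.507 tcp [ 0.472  -0.1014  0.0506] open 0.514 q7 -1.56 q3 -0.47
mz seq [ 0.065 -0.029 -0.06 ]
Mz -0.008 +- 0.031 M [ 0.0079  0.1961 -0.0079] F [0.1286 0.2334 1.9276] Ftool [-1.9287  0.0107 -0.2587] jt7 0.060 [ 0.472 -0.011 -0.279]
```

>>> apply_moves --pt "0 0 0" --pt "0 0 0" --pt "0 0 0" --pt "0 0 0" --yaw '[0.05,0.1,0.15,0.2]' --gripper '[42,42,42,42]'

```text
clock: 22.63
tool_pos: [0.472, -0.1014, 0.0506]
eef_rot: [0.642, 0.294, -0.642, 0.299]
contact_force: [-0.3, -0.7, 1.1]
opening: 0.511
```

```bash
python3 st.py 2
```

```text
t 22.7333 cwyaw 0.704 tcp [ 0.472  -0.1014  0.0506] open 0.51 q7 -1.73 q3 -0.42
mz seq [ 0.106 -0.067 -0.118]
Mz -0.027 +- 0.055 M [ 0.0191  0.1903 -0.0266] F [-0.4885 -0.705   1.2702] Ftool [-1.2671  0.0922  0.8572] jt7 0.067 [ 0.405  0.019 -0.224]
```

>>> apply_moves --pt "0 0 0" --pt "0 0 0" --pt "0 0 0" --pt "0 0 0" --yaw '[0.05,0.1,0.15,0.2]' --gripper '[42,42,42,42]' --force 40

```text
clock: 23.07
tool_pos: [0.4719, -0.1014, 0.0504]
eef_rot: [0.668, 0.23, -0.668, 0.235]
contact_force: [-0.0, -1.4, 1.3]
opening: 0.503
```

```bash
python3 st.py 2
```

```text
t 23.1667 cwyaw 0.901 tcp [ 0.472  -0.1014  0.0505] open 0.511 q7 -1.89 q3 -0.38
mz seq [ 0.183 -0.109 -0.159]
Mz -0.028 +- 0.087 M [ 0.066   0.1884 -0.0284] F [ 0.1309 -0.6971  1.3007] Ftool [-1.2959  0.6366  0.3323] jt7 0.076 [ 0.315  0.061 -0.149]
```

>>> apply_moves --pt "0 0 0" --pt "0 0 0" --pt "0 0 0" --pt "0 0 0" --yaw '[0.04,0.08,0.12,0.16]' --gripper '[42,42,42,42]'

```text
clock: 23.5
tool_pos: [0.4719, -0.1013, 0.0504]
eef_rot: [0.684, 0.177, -0.684, 0.182]
contact_force: [-0.6, -0.3, 1.5]
opening: 0.509
```

```bash
python3 st.py 2; python3 -c "
from h import *
save('wrist','w10')"
```

```text
t 23.6 cwyaw 1.058 tcp [ 0.4719 -0.1013  0.0504] open 0.507 q7 -2.01 q3 -0.34
mz seq [ 0.18  -0.139 -0.088]
Mz -0.015 +- 0.081 M [ 0.0875  0.1873 -0.0154] F [ 0.0041 -0.2376  1.6365] Ftool [-1.635   0.2202  0.114 ] jt7 0.037 [ 0.14   0.033 -0.062]
```

View pics/w10.png

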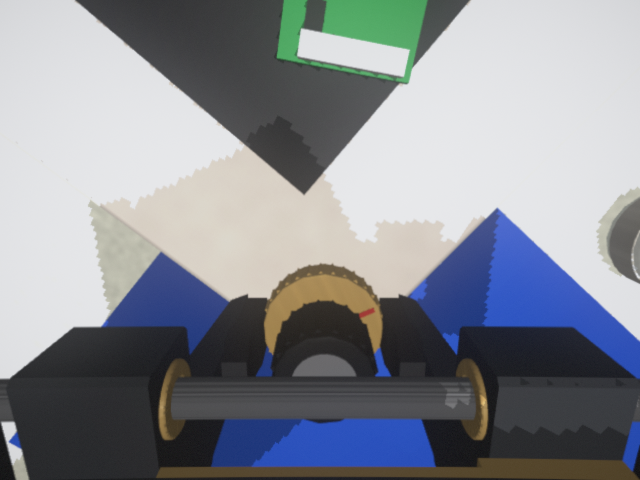

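>>> apply_moves --pt "0 0 0" --pt "0 0 0" --pt "0 0 0" --pt "0 0 0" --pt "0 0 0" --yaw '[0.04,0.08,0.12,0.15,0.17]' --gripper '[42,42,42,42,42]'

```text
clock: 24.07
tool_pos: [0.4719, -0.1013, 0.0503]
eef_rot: [0.697, 0.119, -0.696, 0.123]
contact_force: [0.4, -0.9, 0.9]
opening: 0.509
```

```bash
python3 st.py 2
```

```text
t 24.1667 cwyaw 1.227 tcp [ 0.4719 -0.1013  0.0503] open 0.51 q7 -2.13 q3 -0.30
mz seq [0.288 0.024 0.035]
Mz 0.116 +- 0.070 M [0.1104 0.1704 0.1156] F [-0.0088 -0.9104  0.5724] Ftool [-0.5668  0.858   0.3147] jt7 -0.122 [-0.166 -0.081 -0.12 ]
```

>>> apply_moves --pt "0 0 0" --pt "0 0 0" --pt "0 0 0" --pt "0 0 0" --yaw '[0.04,0.08,0.12,0.16]' --gripper '[42,42,42,42]'

```text
clock: 24.5
tool_pos: [0.4719, -0.1013, 0.0503]
eef_rot: [0.705, 0.063, -0.703, 0.067]
contact_force: [0.1, -0.9, -0.5]
opening: 0.509
```

```bash
python3 st.py 2
```

```text
t 24.6 cwyaw 1.387 tcp [ 0.4719 -0.1013  0.0503] open 0.512 q7 -2.24 q3 -0.26
mz seq [ 0.356 -0.086 -0.207]
Mz 0.021 +- 0.140 M [0.1491 0.0911 0.021 ] F [ 0.2978 -1.1531 -0.2552] Ftool [ 0.263   1.1864 -0.0818] jt7 0.022 [-0.037  0.069  0.032]
```

>>> apply_moves --pt "0 0 0" --pt "0 0 0" --pt "0 0 0" --pt "0 0 0" --pt "0 0 0" --yaw '[0.02,0.03,0.04,0.045,0.05]' --gripper '[42,42,42,42,42]'

```text
clock: 25.02
tool_pos: [0.4719, -0.1013, 0.0503]
eef_rot: [0.706, 0.045, -0.705, 0.05]
contact_force: [-0.0, -0.8, -0.2]
opening: 0.507
```

```bash
python3 st.py 2
```

```text
t 25.1167 cwyaw 1.437 tcp [ 0.4719 -0.1013  0.0503] open 0.508 q7 -2.27 q3 -0.25
mz seq [0.306 0.329 0.251]
Mz 0.295 +- 0.019 M [0.1032 0.1446 0.2954] F [-0.3613 -0.5749 -0.0287] Ftool [0.0312 0.5214 0.4348] jt7 -0.271 [-0.298 -0.252 -0.262]
```

The nut is tight, holding about 0.3 N·m. Releasing and going up for a check.

>>> apply_moves --pt "0 0 0" --pt "0 0 0" --pt "0 0 0" --pt "-1.5 0 0" --pt "-4 0 0" --pt "-7 0 0" --pt "-10 0 0" --pt "-12 0 0" --pt "-12 0 0" --yaw '[0,0,0,0,0,0,0,0,0]' --gripper '[56,64,68,68,68,68,68,68,68]'

```text
clock: 25.87
tool_pos: [0.4737, -0.1005, 0.1737]
eef_rot: [0.709, 0.045, -0.702, 0.049]
contact_force: [-0.4, -0.6, 0.4]
opening: 0.681
```

```bash
python3 st.py 1; python3 look.py w11; python3 -c "
from h import *
save('top','t2')
import numpy as np
a=cv2.imread('pics/top0.png');b=cv2.imread('pics/t2.png')
cv2.imwrite('pics/cmp.png',np.hstack([cv2.resize(x[140:340,190:450],(400,308)) for x in (a,b)]))"
```

```text
t 25.9167 cwyaw 1.438 tcp [ 0.4728 -0.1007  0.1718] open 0.684 q7 -2.03 q3 -0.57
mz seq [ 0.001 -0.01 ]
Mz -0.005 +- 0.004 M [ 0.0149 -0.0102 -0.0045] F [-0.2946 -0.4715 -0.2298] Ftool [0.2307 0.4268 0.3558] jt7 0.265 [0.376 0.155]
{'clock': 25.9167, 'q': array([ 0.4635,  0.6903, -0.5677,  2.0592,  0.6899,  0.5788, -2.0336]), 'tool_pos': array([ 0.4728, -0.1007,  0.1718]), 'contact_force': array([-0.1606, -0.3098, -0.8353]), 'moment': array([-0.009 , -0.0113, -0.0098])}
nut_grip [244.7, 76.2] 0.73
[[324.1821 249.9624]
 [324.3833 257.0094]
 [323.7556 235.0146]]
```

View pics/w11.png

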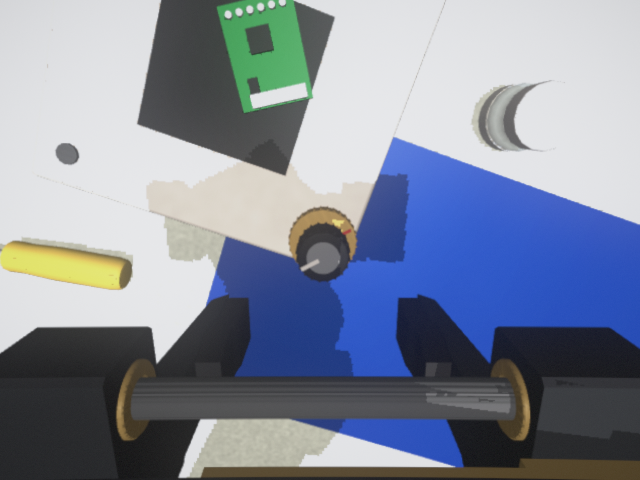

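View pics/cmp.png

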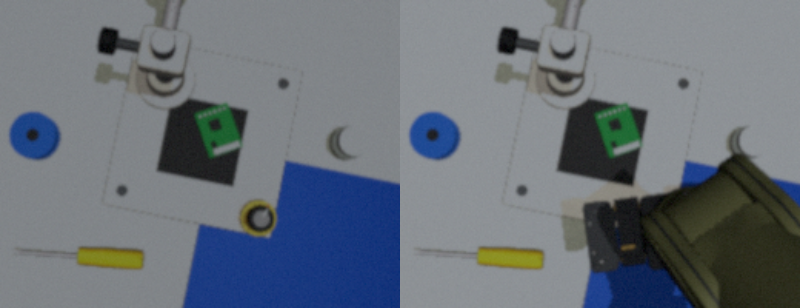

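>>> apply_moves --pt "-2 0 0" --pt "-5 0 3" --pt "-8 0 6" --pt "-8 0 9" --pt "-8 0 10" --pt "-8 0 10" --pt "-8 0 10" --yaw '[0,0,0,0,0,0,0]' --gripper '[68,68,68,68,68,68,68]'

```text
clock: 26.7
tool_pos: [0.3722, -0.1134, 0.2486]
eef_rot: [-0.705, -0.045, 0.706, -0.049]
contact_force: [0.1, -0.0, 0.3]
opening: 0.679
```

```bash
python3 st.py 1; python3 -c "
from h import *
save('wrist','w12')"
```

```text
t 26.75 cwyaw 1.437 tcp [ 0.3731 -0.1132  0.2486] open 0.679 q7 -1.89 q3 -0.71
mz seq [-0.004  0.038]
Mz 0.017 +- 0.015 M [0.0307 0.0244 0.0169] F [-0.0144 -0.1225  0.1037] Ftool [-0.1031  0.12    0.0306] jt7 0.001 [ 0.003 -0.002]
```

View pics/w12.png

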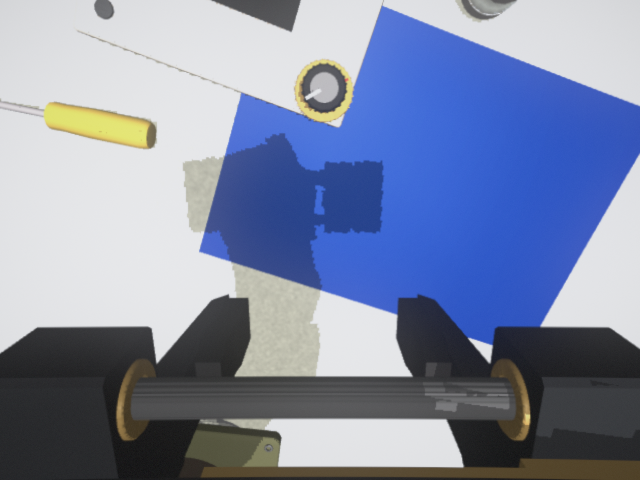

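The hand is clear, with the knob and nut at (324,90) and everything else in place.

```bash
python3 -c "
from plant import *
print(finish_job())"
```

```text
the job is handed in; nothing more can be done
None
```

The foot now bears lightly on the mat and the lock nut is tight against the plate. I handed the job in at about 27 s with the hand clear.

- **Foot:** I turned the knob about 3.5 rad clockwise. Torque while turning rose from about 0.02 to 0.16 N·m over the last 0.8 rad or so. I take that as roughly 7–11 N on the mat, below the 25–35 N at which the corner lifts.
- **Lock nut:** I ran it down about 3.1 rad. It held about 0.3 N·m at the end, above the 0.2 N·m that counts as tight.
- **Knob stayed put:** Its white bar was where I left it after the nut was tightened, to within about 3°.
- **Other things:** Comparing the top view with the one from the start, the stand, board, spool and screwdriver had not moved. The part of the jar that shows had not moved either, though the arm partly hid it.

**Less certain:** The foot load is only an estimate. Single torque readings were noisy by about 0.035 N·m, and readings taken while holding still swung with the arm's rebound, so I used the ones taken in motion. I could not see the sole touch the mat, and I did not measure the load again after tightening the nut.

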